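Shut the glass cheese case with the hook pole

TASK

Shut the lid of the cheese case with the hook pole, keeping the hand itself off the case: take the pole from its rest, put its hook through the ring on the lid's edge, draw the lid over and let it down gently on the hook until it is fully shut. Then unhook and lay the pole back in both forks of its rest. Leave the small round cheese and the price card where they are.

Things in the scene. Friction and masses are not known exactly. Their poses are not given: they have to be found in the camera images.
- pole: Loose hook pole, 160 g, level in its rest. Origin at its balance point on the axis of the dark square wooden handle (24 x 24 mm; from 150 mm behind the origin to 100 mm ahead). x runs along the pole to the hook, y to the left, z up. Grasp the handle across y at the origin, between the rest's forks; squeeze with 40 N or more, as the lid bears on the far hook with up to 2 N.
- hook (a point): Mid point of the hook arm: 300 mm ahead and 30 mm to the right of the pole's origin, at its height; axes as the pole's. An 8 mm steel rod runs from the handle straight ahead to x = 300 mm and is bent there at a right angle to the right: the arm, 8 mm thick, level, runs along -y to a 12 mm ball at y = -52 mm.
- pole_rest: Fixed wooden rest of the pole. Origin on the counter under the middle of its base (200 x 80 x 14 mm); x along the pole, z up. Two forked uprights at x = -72 and +72 mm, 18 mm thick: saddle 60 mm up between cheeks flaring to 89 mm up (gap 31 mm at the saddle, about 50 mm on top). The pole lies in both saddles, its x axis along the rest's, its origin 72 mm above the rest's.
- case: Fixed case of glass in an aluminium frame on a wooden base, with cheeses in it, 150 mm deep (x), 250 mm wide (y), rim 145 mm high. Origin at the centre of its underside; x points away from its glass front (at x = -75 mm, turned to the robot's left), y to the left, z up. The lid is hinged along the back rim.
- hinge (a point): Middle of the lid's hinge line, at x = +75 mm, z = 145 mm in the case's frame; the line runs along the case's y axis.
- eye (a point): Centre of the brass ring on the middle of the lid's free edge, 177 mm from the hinge line, 8 mm above the lid's underside. Bore 40 mm, bar 7 mm thick. Its hole runs along the hinge line (the case's y) at every lid angle: the hook arm enters it sideways and can turn in it. With the lid shut its centre is 27 mm in front of the lid's edge.
- case_lid (a joint): Angle of the lid (glazed aluminium frame 150 x 250 mm, 250 g): 0 fully shut, 1.57 upright, at most 1.9, leaning back; starts between 1.5 and 1.8. Stiff hinges (0.06 Nm of friction, light damping) hold it near upright; below about 1.2 it falls if nothing bears it.
- price_card: Bystander: price card in a small wooden block, 20 x 104 x 76 mm, loose on the counter. Origin at its underside.
- little_tomme: Bystander: small brown round cheese, 86 mm across, 59 mm high, loose on the counter. Origin at its underside.

How it is judged:
By the outcome, as a careful person would: the job done as asked, in the order asked, and still so for the second after the job is handed in, with the robot touching nothing.
It also fails if it takes over 58 s, if anything falls off the work surface, if the arm or the gripper's body presses on something with over 40 N, if the wrist force passes 120 N, or if a joint passes its speed limit or range.

ROBOT

A 6-joint arm with a two-finger parallel gripper is mounted at the origin on a cart in front of the work surface, level with it; the furniture and walls round the work are solid. World frame = base frame: x ahead of the robot, y to its left, z up, the work surface at z = 0. Lengths are in m, angles in rad, forces in N, time in s.
With the tool pointing down it reaches from about 0.375 to 0.975 m from the base axis. Payload 3.8 kg.
Tool frame: the origin (TCP) lies at the very end of the fingers, on their centre line; the grasp point (between the pads) lies 19 mm behind it; z points along the fingers, y is the line along which they close (so a half turn about z gives the same grasp; the last joint's range is limited). The gripper opens to 85 mm and grips with 20 to 120 N. Pads are 22 mm wide; open, the fingers measure 114 mm over their backs; the gripper's body (76 mm by 85 mm) begins 54 mm behind the grasp point. The pads swing forward as they close: fully open they stand 13 mm farther back than shut.
Start: joints at [-1.155, 0.264, 1.604, -0, 1.274, -0.037], TCP at [0.295, -0.607, 0.231] pointing down, gripper open.
Joint ranges: [-2.63, 2.63], [-0.94, 2.18], [0.31, 2.57], [-1.31, 4.45], [0, 2.66], [-2.55, 2.55]. Speed limits (rad/s): [2.57, 2.57, 3.14, 3.14, 3.14, 3.14].

INTERFACE

Orientations are given as a rotation vector (axis times angle).
In Python, from workcell import monitor, viewer, job gives the robot as it stands. The module is installed in compiled form; this text tells all that it offers.
- The arm moves only by the tool step_arm, never from a script. Its argument "series" is one flat list of numbers, 4 for each row, row after row: the shift along the tool's x, y, z in m, then the turn about the tool's z in rad. A call has 1 to 8 rows; each row is the pose to reach, as a shift and turn from the pose commanded when the call began, along the tool's axes at that moment; what a row does not reach only later rows make up. A row lasts 1/8 s, in which the tool goes at most 62.5 mm and 10.7 degrees, less where a joint would pass 70% of its speed; a pose out of reach is approached as far as the arm can. A call with a gripper value outside its range is refused whole. "gripper" is the opening, from 0 (shut) to 1 (fully open), set as the call begins (left out, the last holds). The fingers move at their own pace and stop on an object; "newtons" is the grip in N (left out, the last holds). Time passes only in rows, so rows that repeat a pose let the fingers close. It gives the time, the measured TCP pose, the force, the opening and the grip force at its end, in the units of the state.
- monitor.read_state(): the state, without advancing time (a new reading comes with each control period).
- viewer.read_camera(name): name is "scene" or "top" or "wrist"; returns a dict with "image" (400x640x3 uint8, red, green, blue), "intrinsics" (3x3 intrinsics, pixels), "T" (4x4, takes a point from camera to world coordinates); the wrist camera has in their place "hand_eye" (4x4, takes a point from camera to tool coordinates, whose origin is the TCP and whose axes are the flange's). Camera axes: x right, y up, looking along -z (the intrinsics and any distortion apply to the point x, -y, -z); pixel columns grow to the right and rows downward; lengths in m; the calibration is good to about 2 mm. A picture is of the moment at which its call begins: read the wrist's pose just before it. There is no depth.
- job.finish_job(): hands the job in; it is judged then, once.
Trained networks look in a picture, given as the dict that the camera call returned (one of the last four; its "shot" number tells which), for a name from the list of things; names that differ only in an ending like _2 or _b are one class to them, and where a whole thing is asked for, a point or a joint stands for the part that bears it (a point fixed in the world has none). Each returns a list of dicts, best first, with "score" (0 to 1); they miss things now and then, are a little off and sometimes report something else, mostly with a low value. They report only what shows in the picture. A call takes as long as a camera call.
- viewer.boxes_of(picture, label): "extent" ([centre column, centre row, width, height] in pixels, round what is visible of it).
- viewer.spot_point(picture, label): "point" ([column, row] in pixels: a listed point, or the origin of a listed thing).
The state is a dict: "time": time; "q": joint angles; "joint_vel": joint speeds; "joint_torque": joint torques, N m; "tool_pos": TCP position; "tcp_rot": TCP orientation; "wrist_force": force on the tool from outside, world axes, zero at the start; "torque": the same for the moment, N m; "width": opening from 0.0 (shut) to 1.0 (fully open); "grip_force": force on a finger pad.
Only numpy, scipy, OpenCV 4.12 (cv2) and the standard library are available. Lean on these libraries where they do the work, as an engineer would, in place of code of your own. Each camera call takes 0.05 s, during which the arm holds its last target. There are 200 camera calls.

## Working session

There is one attempt and no reset: what is moved stays moved. The work goes in short steps, Python scripts to look and compute and a tool call to move; the robot and the scene stay as the last step left them, time stands still between calls to the robot, and variables do not carry over. Pictures are saved under pics/ and viewed, at most 10 in all, crops included, and the job is handed in when it is done.

Besides the shell and the picture viewer there is one more tool, called after ">>>" in YAML: its name, and indented under it one key for each argument. step_arm: Moves the arm, as the interface text tells. Its arguments: {"type":"object","properties":{"series":{"type":"array"},"gripper":{"type":"number"},"newtons":{"type":"number"}},"required":["series"]}

```bash
mkdir -p pics; cat > h.py <<'E'
import numpy as np, cv2
from scipy.spatial.transform import Rotation as R
from workcell import monitor, viewer, job
def ray(p,px):
    K=np.array(p["intrinsics"]);T=np.array(p["T"])
    u=np.linalg.inv(K)@[px[0],px[1],1]
    d=T[:3,:3]@np.array([u[0],-u[1],-u[2]]);return T[:3,3],d/np.linalg.norm(d)
def onz(p,px,z):
    o,d=ray(p,px);return o+d*(z-o[2])/d[2]
def tri(rs):
    A=sum(np.eye(3)-np.outer(d,d) for o,d in rs);b=sum((np.eye(3)-np.outer(d,d))@o for o,d in rs)
    return np.linalg.solve(A,b)
def wrist(p,s):
    T=np.eye(4);T[:3,:3]=R.from_rotvec(s["tcp_rot"]).as_matrix();T[:3,3]=s["tool_pos"]
    p["T"]=T@np.array(p["hand_eye"]);return p
def save(p,n): cv2.imwrite("pics/"+n,p["image"][:,:,::-1])
E
python3 - <<'E'
from h import *
np.set_printoptions(precision=4,suppress=True)
s=monitor.read_state();print(s)
P={}
for n in["scene","top"]:
    p=viewer.read_camera(n);P[n]=p;save(p,n+"0.png");print(n,"cam",np.array(p["T"])[:3,3], [k for k in p])
    for l in["pole","hook","pole_rest","case","hinge","eye","case_lid","price_card","little_tomme"]:
        try:
            r=viewer.spot_point(p,l)[:2];print(l,[(np.round(x["point"],1),round(x["score"],2)) for x in r],[onz(p,x["point"],0.072 if l in("pole","hook") else 0).round(3) for x in r])
        except Exception as e: print(l,e)
E
```

```text
{'time': 0.0, 'q': array([-1.1549,  0.2648,  1.6054, -0.    ,  1.2737, -0.0369]), 'joint_vel': array([-0.0006, -0.0014, -0.0005, -0.0001,  0.0011,  0.0017]), 'joint_torque': array([  0.0002, -51.5109, -36.7313,  -0.0004,   0.0128,  -0.    ]), 'tool_pos': array([ 0.295 , -0.6063,  0.2299]), 'tcp_rot': array([-3.0593, -0.7046,  0.0007]), 'wrist_force': array([-0.2085, -0.3404,  0.374 ]), 'torque': array([ 0.0355, -0.0272,  0.0086]), 'grip_force': 0.0, 'width': 1.0010253590105769}
scene cam [0.1713 0.7884 0.8957] ['image', 'intrinsics', 'T', 'shot']
pole [(array([330.8, 303.2]), 0.59)] [array([0.448, 0.163, 0.072])]
hook [(array([232.8, 240.6]), 0.97)] [array([0.741, 0.088, 0.072])]
pole_rest [(array([324.3, 323.5]), 0.87)] [array([0.461, 0.167, 0.   ])]
case [(array([327.9, 196.7]), 0.66)] [array([ 0.642, -0.248, -0.   ])]
hinge [(array([328.8, 142.3]), 0.94), (array([327., 196.]), 0.37)] [array([ 0.763, -0.519,  0.   ]), array([ 0.646, -0.25 ,  0.   ])]
eye [(array([329.9,  82.3]), 0.65)] [array([ 0.95, -0.94,  0.  ])]
case_lid it knows: case, eye, hinge, hook, little_tomme, pole, pol
[... 397 characters left out ...]
, 140.2]), 0.69), (array([423. , 167.2]), 0.55)] [array([0.744, 0.078, 0.072]), array([ 0.686, -0.334,  0.072])]
pole_rest [(array([240.1, 243.1]), 0.88)] [array([0.452, 0.174, 0.   ])]
case [(array([388., 185.]), 0.7), (array([307. , 223.6]), 0.29)] [array([ 0.648, -0.249,  0.   ]), array([ 0.519, -0.015,  0.   ])]
hinge [(array([423. , 165.9]), 0.57)] [array([ 0.713, -0.353,  0.   ])]
eye [(array([447.2, 141.9]), 0.94)] [array([ 0.794, -0.427,  0.   ])]
case_lid it knows: case, eye, hinge, hook, little_tomme, pole, pole_rest, price_card
price_card [(array([307. , 222.3]), 0.67)] [array([ 0.523, -0.015,  0.   ])]
little_tomme [(array([329.4, 254.4]), 0.86)] [array([ 0.434, -0.085,  0.   ])]
```

View pics/scene0.png

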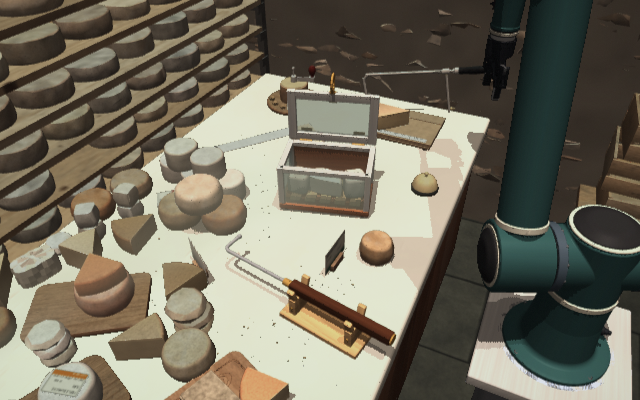

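View pics/top0.png

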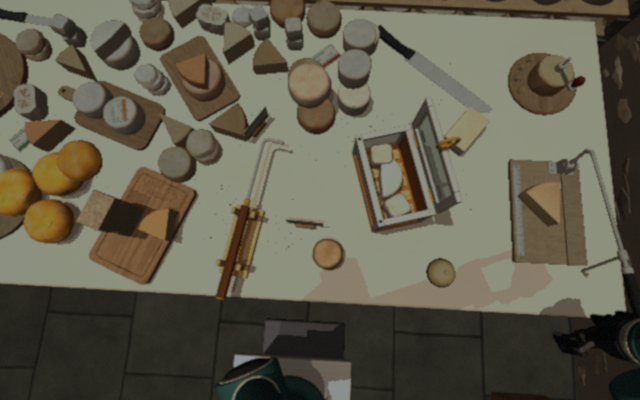

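```bash
python3 - <<'E'
from h import *
np.set_printoptions(precision=4,suppress=True)
A=viewer.read_camera("scene");B=viewer.read_camera("top")
for l,z in[("pole",1),("hook",1),("pole_rest",1),("case",1),("hinge",1),("eye",1),("price_card",1),("little_tomme",1)]:
    a=viewer.spot_point(A,l);b=viewer.spot_point(B,l)
    if a and b:
        ra,rb=ray(A,a[0]["point"]),ray(B,b[0]["point"]);X=tri([ra,rb]);
        print(l,X,[np.linalg.norm(np.cross(X-o,d)).round(4) for o,d in(ra,rb)])
    for p in (A,B):
        print([np.round(x["extent"]) for x in viewer.boxes_of(p,l)[:1]])
E
```

```text
pole [0.4519 0.1604 0.0668] [np.float64(0.0038), np.float64(0.0038)]
[array([311., 289., 169., 111.])]
[array([249., 221.,  71., 164.])]
hook [0.7425 0.0835 0.0717] [np.float64(0.0002), np.float64(0.0002)]
[array([310., 291., 172., 110.])]
[array([250., 220.,  62., 164.])]
pole_rest [0.4566 0.1669 0.0028] [np.float64(0.0047), np.float64(0.0047)]
[array([325., 316.,  92.,  88.])]
[array([240., 245.,  45.,  72.])]
case [ 0.6486 -0.2437  0.0049] [np.float64(0.0058), np.float64(0.0058)]
[array([328., 146., 104., 146.])]
[array([407., 164., 107., 136.])]
hinge [ 0.6654 -0.3069  0.1527] [np.float64(0.0029), np.float64(0.0029)]
[array([326., 146.,  98., 145.])]
[array([406., 165., 109., 140.])]
[array([332., 111.,  94.,  73.])]
[array([436., 155.,  50., 116.])]
price_card [ 0.5123 -0.0093 -0.0001] [np.float64(0.0055), np.float64(0.0055)]
[array([335., 251.,  20.,  41.])]
[array([306., 226.,  38.,  10.])]
little_tomme [ 0.4329 -0.0748  0.002 ] [np.float64(0.0024), np.float64(0.0024)]
[array([377., 248.,  33.,  36.])]
[array([328., 255.,  32.,  31.])]
```

The scene picture shows the pole lying in its rest: butt at (395,343), bend at (230,240). The card is at (335,250), the tomme at (377,248), and the open lid with its brass ring at (332,85). The top view shows the case front edge running (355,152) to (378,230) and the ring at (447,142).

The hand will work in front of the case with pole x parallel to case x, and the hook arm will enter the ring from its far side.

```bash
cat >> h.py <<'E'
def rel(pos,yaw_deg,s=None):
    "shift in tool axes and turn to bring TCP to pos, tool x at world yaw, tool down"
    s=s or monitor.read_state();M=R.from_rotvec(s["tcp_rot"]).as_matrix()
    y=np.degrees(np.arctan2(M[1,0],M[0,0]));t=-np.radians((yaw_deg-y+180)%360-180)
    return (M.T@(np.array(pos)-s["tool_pos"])).round(4),round(t,4),round(y,2)
E
python3 - <<'E'
from h import *
print(rel([.45,.165,.23],170))
E
```

```text
(array([ 0.4769, -0.6265,  0.0013]), np.float64(-2.5143), np.float64(25.94))
```

>>> step_arm:
  series: [0.477,-0.626,0,-2.51,0.477,-0.626,0,-2.51,0.477,-0.626,0,-2.51,0.477,-0.626,0,-2.51,0.477,-0.626,0,-2.51,0.477,-0.626,0,-2.51,0.477,-0.626,0,-2.51,0.477,-0.626,0,-2.51]
  gripper: 1

```text
time: 3.6
tool_pos: [0.394, -0.115, 0.2318]
tcp_rot: [1.751, 2.606, 0.001]
wrist_force: [1.3, 0.6, 0.1]
width: 1.001
grip_force: 0.0
```

```bash
python3 - <<'E'
from h import *
s=monitor.read_state();print(s["tool_pos"],s["q"])
print(rel([.45,.165,.23],170))
E
```

```text
[ 0.39398938 -0.11495461  0.23176312] [-3.44757986e-01 -2.60658495e-01  2.12846136e+00  1.97999674e-04
  1.27204163e+00 -7.32338915e-01]
(array([0.238 , 0.1576, 0.0017]), np.float64(-1.0087), np.float64(112.2))
```

>>> step_arm:
  series: [0.238,0.158,0.002,-1.01,0.238,0.158,0.002,-1.01,0.238,0.158,0.002,-1.01,0.238,0.158,0.002,-1.01,0.238,0.158,0.002,-1.01,0.238,0.158,0.002,-1.01,0.238,0.158,0.002,-1.01]

```text
time: 4.47
tool_pos: [0.4516, 0.1635, 0.2293]
tcp_rot: [-0.28, -3.129, 0.0]
wrist_force: [0.4, -0.5, 0.1]
width: 0.998
grip_force: 0.0
```

```bash
python3 - <<'E'
from h import *
s=monitor.read_state();print(s["tool_pos"],s["q"],s["time"])
p=wrist(viewer.read_camera("wrist"),s);save(p,"w1.png");print(p["T"])
np.savez("w1.npz",K=p["intrinsics"],T=p["T"])
for l,z in(("pole",.072),("pole_rest",0),("hook",.072)):
    for r in viewer.spot_point(p,l)[:2]: print(l,r["point"],r["score"],onz(p,r["point"],z))
E
```

```text
[0.45159041 0.16350076 0.22926182] [ 2.95560324e-01 -1.09316819e-01  2.00821607e+00 -7.95795543e-05
  1.24284712e+00 -1.09683514e+00] 4.475
[[ 1.77475530e-01 -9.33526760e-01 -3.11496749e-01  3.71635185e-01]
 [ 9.84125138e-01  1.68475221e-01  5.58015563e-02  1.76713821e-01]
 [ 3.87237492e-04 -3.16455192e-01  9.48607380e-01  3.71533573e-01]
 [ 0.00000000e+00  0.00000000e+00  0.00000000e+00  1.00000000e+00]]
pole [321.5, 173.8] 0.6 [0.45276559 0.16914135 0.072     ]
pole_rest [320.3, 163.7] 0.82 [4.60433264e-01 1.67998523e-01 5.55111512e-17]
```

View pics/w1.png

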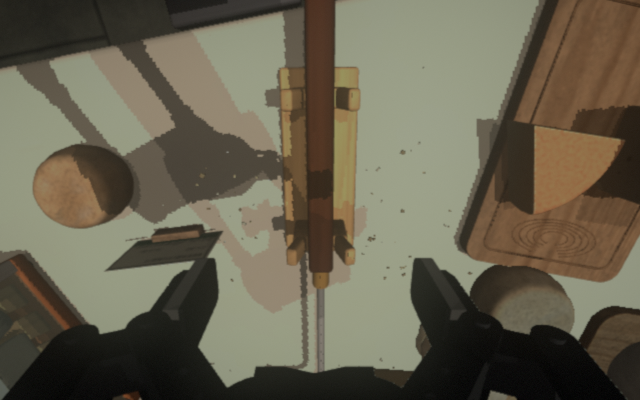

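The wrist view shows the pole axis along column 320.5, with handle edges 306–335 at the top and 310–331 at row 268. The handle front end is at (321,272), and the fork cheeks are at rows ~98 and ~250.

```bash
python3 - <<'E'
from h import *
f=np.load("w1.npz");p=dict(intrinsics=f["K"],T=f["T"])
g=cv2.imread("pics/w1.png")
for r in (10,60,150,200,260):
    row=g[r,280:360].astype(int).sum(1); d=np.abs(np.diff(row)); print(r,[(i+280,d[i]) for i in np.argsort(-d)[:6]])
a,b=onz(p,(320.5,5),.084),onz(p,(320.7,265),.084);d=b-a;print(a,b,np.degrees(np.arctan2(d[1],d[0])))
for q,z in(((321,272),.084),((320,97),.089),((320,249),.089),((287,98),.089),((352,98),.089),((296,250),.089),((345,250),.089)): print(q,onz(p,q,z))
print("base", [onz(p,q,.014) for q in ((281,67),(357,67))])
E
```

```text
10 [(np.int64(334), np.int64(135)), (np.int64(335), np.int64(93)), (np.int64(303), np.int64(56)), (np.int64(304), np.int64(40)), (np.int64(333), np.int64(37)), (np.int64(287), np.int64(25))]
60 [(np.int64(334), np.int64(118)), (np.int64(333), np.int64(100)), (np.int64(285), np.int64(91)), (np.int64(284), np.int64(60)), (np.int64(303), np.int64(52)), (np.int64(335), np.int64(51))]
150 [(np.int64(280), np.int64(112)), (np.int64(333), np.int64(108)), (np.int64(290), np.int64(70)), (np.int64(334), np.int64(68)), (np.int64(282), np.int64(59)), (np.int64(305), np.int64(53))]
200 [(np.int64(332), np.int64(117)), (np.int64(282), np.int64(103)), (np.int64(333), np.int64(92)), (np.int64(281), np.int64(62)), (np.int64(293), np.int64(56)), (np.int64(306), np.int64(52))]
260 [(np.int64(332), np.int64(117)), (np.int64(308), np.int64(113)), (np.int64(341), np.int64(103)), (np.int64(333), np.int64(67)), (np.int64(286), np.int64(65)), (np.int64(285), np.int64(60))]
[0.31923508 0.19123428 0.084     ] [0.53911941 0.15314648 0.084     ] -9.827118140013601
(321, 272) [0.54678236 0.15210995 0.084     ]
(320, 97) [0.38493688 0.17929264 0.089     ]
(320, 249) [0.51940746 0.15581526 0.089     ]
(287, 98) [0.38098206 0.15299479 0.089     ]
(352, 98) [0.39027729 0.20453263 0.089     ]
(296, 250) [0.51645199 0.13358297 0.089     ]
(345, 250) [0.52458157 0.17860952 0.089     ]
base [array([0.35338427, 0.14683903, 0.014     ]), array([0.3667609 , 0.22102005, 0.014     ])]
```

```bash
python3 - <<'E'
from h import *
print(rel([.453,.1677,.054],170.1))
E
```

```text
(array([-0.0003,  0.0054,  0.1754]), np.float64(-0.0079), np.float64(169.65))
```

>>> step_arm:
  series: [0,0.005,0.05,-0.008,0,0.005,0.1,-0.008,0,0.005,0.14,-0.008,0,0.005,0.165,-0.008,0,0.005,0.175,-0.008,0,0.005,0.175,-0.008]

```text
time: 5.42
tool_pos: [0.4526, 0.1675, 0.0542]
tcp_rot: [-0.269, -3.129, 0.0]
wrist_force: [0.1, -0.8, 0.4]
width: 0.998
grip_force: 0.0
```

```bash
python3 - <<'E'
from h import *
s=monitor.read_state();print(s["tool_pos"],s["time"],s["wrist_force"])
print(rel([.453,.1677,.054],170.1))
p=wrist(viewer.read_camera("wrist"),s);save(p,"w2.png")
E
```

```text
[0.45257103 0.16750666 0.05422267] 5.425 [ 0.12799705 -0.75704318  0.42876143]
(array([-0.0004,  0.0003,  0.0002]), np.float64(0.001), np.float64(170.16))
```

View pics/w2.png

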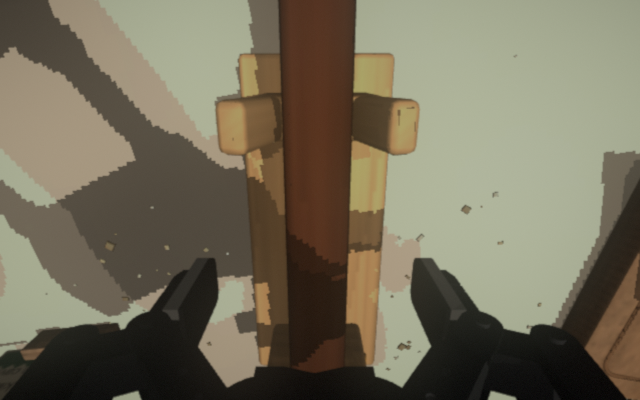

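The handle at columns 281–355 lies centred between the open fingers (214 and 412), with the rear fork behind it. I'm closing the gripper.

>>> step_arm:
  series: [0,0,0,0,0,0,0,0,0,0,0,0,0,0,0,0,0,0,0,0,0,0,0,0]
  gripper: 0
  newtons: 80

```text
time: 6.22
tool_pos: [0.4532, 0.1682, 0.055]
tcp_rot: [0.268, 3.129, 0.001]
wrist_force: [-0.1, 1.0, 5.6]
width: 0.266
grip_force: 79.1
```

```bash
python3 - <<'E'
from h import *
s=monitor.read_state();print(s["width"],s["grip_force"],s["wrist_force"],s["time"],s["tool_pos"])
print(rel([.453,.1677,.30],170.1))
E
```

```text
0.26566146279830677 79.06254529953003 [-0.10652195  1.03551395  5.57354229] 6.225 [0.45323834 0.16816875 0.05501302]
(array([-1.00e-04, -3.00e-04, -2.45e-01]), np.float64(0.002), np.float64(170.21))
```

>>> step_arm:
  series: [0,0,-0.03,0,0,0,-0.08,0,0,0,-0.13,0.1,0,0,-0.18,0.25,0,0,-0.22,0.4,0,0,-0.245,0.55,0,0,-0.245,0.7,0,0,-0.245,0.85]

```text
time: 7.22
tool_pos: [0.4522, 0.1677, 0.2988]
tcp_rot: [-1.541, -2.737, 0.001]
wrist_force: [0.3, -0.6, -1.8]
width: 0.266
grip_force: 78.6
```

```bash
python3 - <<'E'
from h import *
np.set_printoptions(precision=4,suppress=True)
s=monitor.read_state();print(s["tool_pos"],s["time"],s["wrist_force"],rel([.45,.17,.3],106))
P={}
for n in["scene","top"]:
    p=viewer.read_camera(n);save(p,n+"1.png");P[n]=p;np.savez(n+"c.npz",K=p["intrinsics"],T=p["T"])
for l in["eye","hinge","hook"]:
    a=[r for r in viewer.spot_point(P["scene"],l)][:2];b=viewer.spot_point(P["top"],l)[:2]
    print(l)
    for i in a:
        for j in b:
            ra,rb=ray(P["scene"],i["point"]),ray(P["top"],j["point"]);X=tri([ra,rb])
            print(i["point"],j["point"],round(i["score"],2),round(j["score"],2),X,np.linalg.norm(np.cross(X-ra[0],ra[1])))
for n,x0,y0 in(("scene",250,60),("top",330,80)):
    g=cv2.imread(f"pics/{n}1.png")[y0:y0+170,x0:x0+150];cv2.imwrite(f"pics/{n}1c.png",cv2.resize(g,None,fx=3.5,fy=3.5,interpolation=cv2.INTER_CUBIC))
E
```

```text
[0.4522 0.1677 0.2988] 7.225 [ 0.3049 -0.5986 -1.7546] (array([ 0.0031, -0.0007, -0.0012]), np.float64(0.2658), np.float64(121.23))
eye
hinge
hook
```

View pics/scene1c.png

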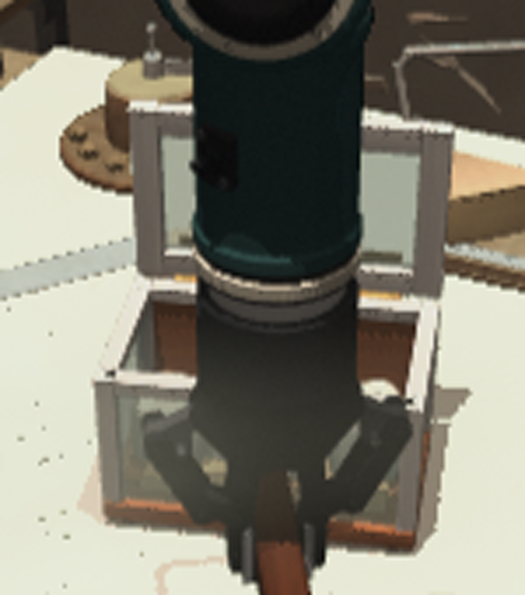

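View pics/top1c.png

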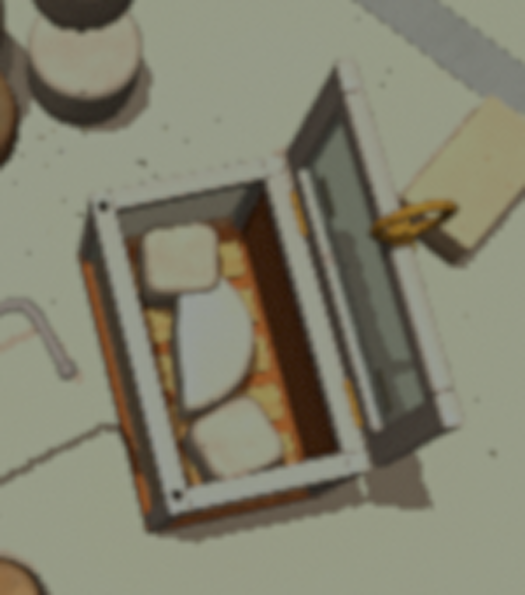

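The scene crop shows the rim front corners at (97,382) and (422,390), with the hand blocking the ring. The top crop shows the rim corners at (90,202), (163,517), (365,463) and (280,157), the ring at (415,218), and the hook's bend and ball at the left edge (67,370).

```bash
python3 - <<'E'
from h import *
from scipy.optimize import least_squares
np.set_printoptions(precision=4,suppress=True)
C={}
for n in("scene","top"):
    f=np.load(n+"c.npz");C[n]=dict(intrinsics=f["K"],T=f["T"])
c=lambda n,u,v:ray(C[n],(np.array((u,v))/3.5+({"scene":(250,60),"top":(330,80)}[n])))
obs=[("top",90,202,-75,125),("top",163,517,-75,-125),("top",365,463,75,-125),("top",280,157,75,125),("scene",97,382,-75,125),("scene",424,390,-75,-125)]
def res(v,full=0):
    x,y,a=v;r=[]
    for n,u,w,X,Y in obs:
        q=np.array([x+(np.cos(a)*X-np.sin(a)*Y)/1e3,y+(np.sin(a)*X+np.cos(a)*Y)/1e3,.145]);o,d=c(n,u,w)
        e=q-o;r.append(e-d*(e@d))
    return np.ravel(r)
S=least_squares(res,[.65,-.25,-1.29],loss="soft_l1",f_scale=.004);x,y,a=S.x;print(S.x,np.degrees(a),res(S.x).reshape(-1,3)*1e3)
eye=tri([ray(C["scene"],(329.9,82.3)),ray(C["top"],(447.5,142))]);print("eye",eye)
ex=np.array([np.cos(a),np.sin(a),0]);ey=np.array([-ex[1],ex[0],0]);d=eye-[x,y,0];print("eye in case",d@ex,d@ey,d[2])
print("lid angle",np.arctan2(d[2]-.145,-(d@ex-.075)),np.hypot(d[2]-.145,d@ex-.075))
E
```

```text
[ 0.6392 -0.2406 -1.2936] -74.11649422401237 [[  3.7325   2.7814   1.2683]
 [ -0.0093  -4.5727   0.6397]
 [ -6.2141  -3.978    0.0154]
 [  1.0686   1.5314   0.1215]
 [  2.7225  -0.3072   2.4179]
 [ -4.7725   6.5437 -10.9655]]
eye [ 0.6681 -0.319   0.3217]
eye in case 0.08335024083581699 0.006401847917291259 0.3216843665652578
lid angle 1.6180219661425002 0.1768815759500761
```

```bash
python3 - <<'E'
from h import *
np.set_printoptions(precision=4,suppress=True)
f=np.load("topc.npz");p=dict(intrinsics=f["K"],T=f["T"])
P=lambda u,v,z:onz(p,(u/3.5+330,v/3.5+80),z)
def yaw(a,b): d=P(*a)-P(*b);return np.degrees(np.arctan2(d[1],d[0]))-90, np.linalg.norm(d)
print("lid",yaw((345,65,.295),(460,425,.295)),"rim",yaw((103,205,.145),(178,493,.145)),yaw((90,202,.145),(163,517,.145)),yaw((280,157,.145),(365,463,.145)))
print("rim mid",(P(90,202,.145)+P(163,517,.145))/2,(P(280,157,.145)+P(365,463,.145))/2)
print("lid edge mid",(P(345,65,.295)+P(460,425,.295))/2, "eye",P(415,218,.322))
tp=np.array([.4522,.1677,.2988]);yt=np.radians(121.23);b=P(67,370,.316)
px=-np.array([np.cos(yt),np.sin(yt)]);py=np.array([-px[1],px[0]])
print("ball",b,"rel pole axes",(b-tp)[:2]@px,(b-tp)[:2]@py)
k=P(22,303,.316);print("bend",(k-tp)[:2]@px,(k-tp)[:2]@py)
s=monitor.read_state();print(s["tool_pos"],rel(tp,121.23))
E
```

```text
lid (np.float64(-73.58207846936446), np.float64(0.24408010031823477)) rim (np.float64(-74.1320359418604), np.float64(0.22503806849541275)) (np.float64(-75.50938807423579), np.float64(0.24406425170223278)) (np.float64(-74.89233271200888), np.float64(0.24146702672656192))
rim mid [ 0.6165 -0.1675  0.145 ] [ 0.6622 -0.3115  0.145 ]
lid edge mid [ 0.6612 -0.3216  0.295 ] eye [ 0.6653 -0.3215  0.322 ]
ball [ 0.5601 -0.1145  0.316 ] rel pole axes 0.2972764931075127 -0.054028862194627006
bend 0.29344397644169523 -0.004724195261532893
[0.4524 0.1678 0.2989] (array([ 0.    , -0.0003,  0.0001]), np.float64(0.0061), np.float64(121.58))
```

```bash
python3 - <<'E'
from h import *
print(rel([.675,-.0095,.305],105.6))
E
```

```text
(array([-0.2676,  0.0967, -0.0061]), np.float64(0.2789), np.float64(121.58))
```

>>> step_arm:
  series: [-0.02,0.008,-0.006,0.08,-0.06,0.03,-0.006,0.18,-0.11,0.055,-0.006,0.28,-0.16,0.075,-0.006,0.28,-0.205,0.09,-0.006,0.28,-0.24,0.097,-0.006,0.28,-0.26,0.097,-0.006,0.28,-0.268,0.097,-0.006,0.28]

```text
time: 8.62
tool_pos: [0.6753, -0.0106, 0.3048]
tcp_rot: [-1.902, -2.499, 0.001]
wrist_force: [-0.3, -0.0, -1.9]
width: 0.269
grip_force: 78.7
```

```bash
python3 - <<'E'
from h import *
np.set_printoptions(precision=4,suppress=True)
s=monitor.read_state();print(s["tool_pos"],s["time"],rel([.675,-.0095,.305],105.6))
p=viewer.read_camera("top");q=viewer.read_camera("scene")
for n,c in(("top",p),("scene",q)):
    for l in("eye","hook"): print(n,l,[(np.round(r["point"],1),round(r["score"],2)) for r in viewer.spot_point(c,l)[:2]])
a=cv2.resize(p["image"][90:240,340:500,::-1],None,fx=2.5,fy=4,interpolation=cv2.INTER_CUBIC)
a=cv2.resize(p["image"][90:240,370:470,::-1],None,fx=4,fy=4,interpolation=cv2.INTER_CUBIC)
b=cv2.resize(q["image"][50:200,260:360,::-1],None,fx=4,fy=4,interpolation=cv2.INTER_CUBIC)
cv2.imwrite("pics/pre.png",np.hstack([a,b]))
E
```

```text
[ 0.6753 -0.0106  0.3048] 8.625 (array([ 0.0011, -0.    , -0.0002]), np.float64(-0.0029), np.float64(105.44))
top eye [(array([448.2, 142.5]), 0.86)]
top hook [(array([442.4, 114.1]), 0.96), (array([385.3, 181.3]), 0.72)]
scene eye [(array([331.4,  84.3]), 0.76)]
scene hook [(array([308.2,  80.4]), 0.61)]
```

View pics/pre.png

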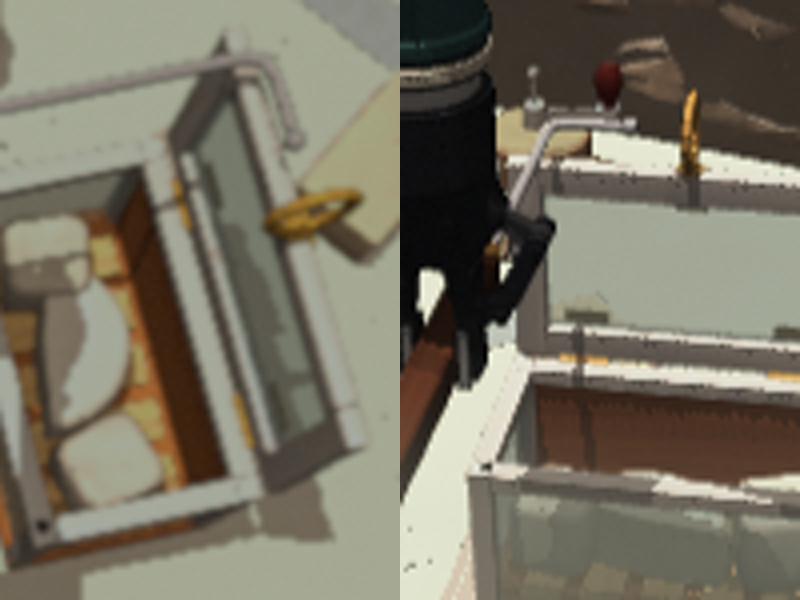

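Both views are clear. In the top half the ball is at (293,137) and the ring centre at (313,211). In the scene half the ball is at (629,123) and the ring spans (691,90)–(689,172).

```bash
python3 - <<'E'
from h import *
np.set_printoptions(precision=4,suppress=True)
C={}
for n in("scene","top"):
    f=np.load(n+"c.npz");C[n]=dict(intrinsics=f["K"],T=f["T"])
ball=tri([ray(C["top"],(443.2,124.2)),ray(C["scene"],(317.3,80.8))])
bend=tri([ray(C["top"],(370+245/4,90+62/4)),ray(C["scene"],(260+148/4,50+125/4))])
eye=tri([ray(C["top"],(448.2,142.7)),ray(C["scene"],(332.6,82.9))])
eyen=tri([ray(C["top"],(448.2,142.5)),ray(C["scene"],(331.4,84.3))])
px=np.array([.2675,-.9636,0]);py=np.array([.9636,.2675,0])
s=monitor.read_state();tp=s["tool_pos"]
for n,v in(("ball",ball),("bend",bend),("eye",eye),("eyenet",eyen)): print(n,v,"tool-rel pole axes",(v-tp)@px,(v-tp)@py,v[2]-tp[2])
d=bend-ball;print("arm yaw vs py",np.degrees(np.arctan2(d[1],d[0])))
E
```

```text
ball [ 0.7039 -0.3102  0.3238] tool-rel pole axes 0.29821885665575604 -0.05258302044983217 0.018088100557010822
bend [ 0.7483 -0.2844  0.3239] tool-rel pole axes 0.285222287791018 -0.0029356667853162183 0.0182368116062695
eye [ 0.6642 -0.3213  0.3207] tool-rel pole axes 0.29826735354002537 -0.09378555980894183 0.014992535466978707
eyenet [ 0.6677 -0.3231  0.315 ] tool-rel pole axes 0.30093328724743895 -0.09093982559158409 0.009307984323216223
arm yaw vs py 30.184489300117598
```

>>> step_arm:
  series: [0,0,0.004,0,0,-0.01,0.004,0,0,-0.023,0.004,0,0,-0.036,0.004,0,0,-0.048,0.004,0,0,-0.057,0.004,0,0,-0.061,0.004,0,0,-0.061,0.004,0]

```text
time: 9.93
tool_pos: [0.6165, -0.0263, 0.3015]
tcp_rot: [1.902, 2.5, 0.001]
wrist_force: [-0.7, -0.3, -2.0]
width: 0.267
grip_force: 78.7
```

```bash
python3 - <<'E'
from h import *
np.set_printoptions(precision=4,suppress=True)
s=monitor.read_state();print(s["tool_pos"],s["time"],s["wrist_force"],rel(s["tool_pos"],105.6))
p=viewer.read_camera("top");q=viewer.read_camera("scene")
a=cv2.resize(p["image"][90:240,370:470,::-1],None,fx=4,fy=4,interpolation=cv2.INTER_CUBIC)
b=cv2.resize(q["image"][50:200,260:360,::-1],None,fx=4,fy=4,interpolation=cv2.INTER_CUBIC)
cv2.imwrite("pics/ins.png",np.hstack([a,b]))
E
```

```text
[ 0.6165 -0.0263  0.3015] 9.925 [-0.706  -0.321  -2.0346] (array([0., 0., 0.]), np.float64(-0.0025), np.float64(105.46))
```

View pics/ins.png

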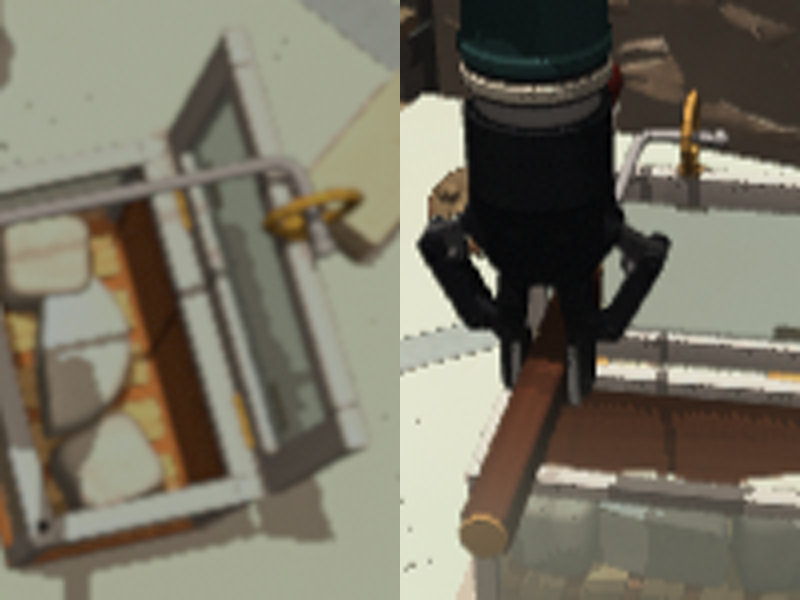

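The arm runs through the ring: the ball shows on the near side at (321,243) in the top half and (718,137) in the scene half. I'm drawing the lid over along the arc, to about 1.2 at first.

>>> step_arm:
  series: [0.007,0,0,0,0.018,0,0,0,0.028,0,0.001,0,0.039,0,0.002,0,0.049,0,0.0045,0,0.059,0,0.007,0,0.068,0,0.01,0,0.073,0,0.012,0]

```text
time: 11.02
tool_pos: [0.5968, 0.0449, 0.289]
tcp_rot: [-1.902, -2.5, 0.0]
wrist_force: [0.8, 0.2, -1.7]
width: 0.268
grip_force: 78.7
```

```bash
cat > lid.py <<'E'
from h import *
np.set_printoptions(precision=4,suppress=True)
H=np.array([.6625,-.3125,.145]);px=np.array([.2675,-.9636,0]);py=np.array([.9636,.2675,0])
def look(tag):
    s=monitor.read_state();p=viewer.read_camera("top");save(p,tag+".png")
    hk=s["tool_pos"]+.298*px-.031*py+[0,0,.018];d=hk-H
    print("t",s["time"],"tcp",s["tool_pos"],"F",s["wrist_force"],"hook angle",np.arctan2(d[2],-d@px),"r",np.hypot(d[2],d@px))
    for r in viewer.spot_point(p,"eye")[:1]:
        o,u=ray(p,r["point"])
        f=lambda a:H+.177*(-np.cos(a)*px+[0,0,np.sin(a)])
        A=np.linspace(0,1.9,381);e=[np.linalg.norm(np.cross(f(a)-o,u)) for a in A];i=np.argmin(e)
        print("eye",r["point"],round(r["score"],2),"lid angle",A[i],"miss",e[i])
E
python3 -c "from lid import *;look('l1')"
```

```text
t 11.025 tcp [0.5968 0.0449 0.289 ] F [ 0.7562  0.186  -1.7476] hook angle 1.1950767164913996 r 0.174119151896935
eye [418.2, 151.8] 0.92 lid angle 1.25 miss 0.0037126786662988447
```

>>> step_arm:
  series: [0.006,0,0.0025,0,0.012,0,0.005,0,0.012,0,0.005,0,0.001,0,0.0005,0,-0.009,0,-0.004,0,-0.009,0,-0.004,0]

```text
time: 11.88
tool_pos: [0.6003, 0.0343, 0.2942]
tcp_rot: [1.903, 2.498, 0.001]
wrist_force: [0.3, -0.4, -1.1]
width: 0.269
grip_force: 78.6
```

```bash
python3 -c "from lid import *;look('l2')"
```

```text
t 11.875 tcp [0.6003 0.0343 0.2942] F [ 0.3016 -0.4036 -1.1088] hook angle 1.2649818455854551 r 0.17537734167760904
eye [410.6, 151.2] 0.94 lid angle 1.165 miss 0.0024019871326985153
```

>>> step_arm:
  series: [0.004,0,0.0015,0,0.008,0,0.003,0,0.012,0,0.0045,0,0.0165,0,0.006,0]

```text
time: 12.48
tool_pos: [0.5949, 0.052, 0.2871]
tcp_rot: [-1.902, -2.5, 0.0]
wrist_force: [0.1, 0.6, -2.3]
width: 0.266
grip_force: 78.6
```

```bash
python3 -c "from lid import *;look('l3')"
```

```text
t 12.475 tcp [0.5949 0.052  0.2871] F [ 0.0896  0.6362 -2.2815] hook angle 1.1519323873508271 r 0.17521426034111146
eye [400.4, 154.3] 0.75 lid angle 1.035 miss 0.0032442898979161364
```

The lid follows the hook (lid angle 1.03, hook 1.15), so it is resting on it. I'm letting it down along the arc.

>>> step_arm:
  series: [0.0064,0,0.003,0,0.0142,0,0.0071,0,0.0217,0,0.0116,0,0.029,0,0.0165,0,0.0361,0,0.0217,0,0.0429,0,0.0273,0,0.0495,0,0.0332,0,0.0557,0,0.0394,0]

```text
time: 13.58
tool_pos: [0.5801, 0.1056, 0.2474]
tcp_rot: [-1.902, -2.5, -0.0]
wrist_force: [0.6, 0.4, -2.3]
width: 0.269
grip_force: 78.6
```

```bash
python3 -c "from lid import *;look('l4')"
```

```text
t 13.575 tcp [0.5801 0.1056 0.2474] F [ 0.6368  0.4098 -2.3038] hook angle 0.7594077434835514 r 0.1749181416205314
eye [375.0, 165.4] 0.69 lid angle 0.655 miss 0.002733758638318177
```

>>> step_arm:
  series: [0.0048,0,0.0052,0,0.0104,0,0.012,0,0.0157,0,0.019,0,0.0206,0,0.0263,0,0.0252,0,0.0338,0,0.0294,0,0.0415,0,0.0331,0,0.0495,0,0.0365,0,0.0576,0]

```text
time: 14.68
tool_pos: [0.5704, 0.1405, 0.1897]
tcp_rot: [-1.902, -2.5, 0.0]
wrist_force: [-0.2, 0.2, -3.1]
width: 0.268
grip_force: 78.6
```

```bash
python3 -c "from lid import *;look('l5')"
```

```text
t 14.675 tcp [0.5704 0.1405 0.1897] F [-0.1554  0.2379 -3.1453] hook angle 0.36682042302062046 r 0.17475714408292703
eye [359.3, 171.6] 0.9 lid angle 0.33 miss 0.009910748838018452
```

>>> step_arm:
  series: [0.0018,0,0.0049,0,0.0035,0,0.0099,0,0.0051,0,0.015,0,0.0064,0,0.0201,0,0.0077,0,0.0252,0,0.0087,0,0.0304,0,0.0095,0,0.0347,0,0.0102,0,0.0391,0]

```text
time: 15.78
tool_pos: [0.5679, 0.15, 0.1509]
tcp_rot: [1.902, 2.5, -0.0]
wrist_force: [-0.3, -0.4, -1.6]
width: 0.265
grip_force: 78.5
```

```bash
python3 - <<'E'
from lid import *
look('l6')
q=viewer.read_camera("scene");p=cv2.imread("pics/l6.png")
a=cv2.resize(p[90:240,310:450],None,fx=2.8,fy=4,interpolation=cv2.INTER_CUBIC)
b=cv2.resize(q["image"][120:270,240:340,::-1],None,fx=4,fy=4,interpolation=cv2.INTER_CUBIC)
cv2.imwrite("pics/shut1.png",np.hstack([a,b]))
E
```

```text
t 15.775 tcp [0.5679 0.15   0.1509] F [-0.2721 -0.4179 -1.5509] hook angle 0.13745373695519056 r 0.17462905347468013
eye [354.6, 180.4] 0.9 lid angle 0.025 miss 0.004307901451240126
```

View pics/shut1.png

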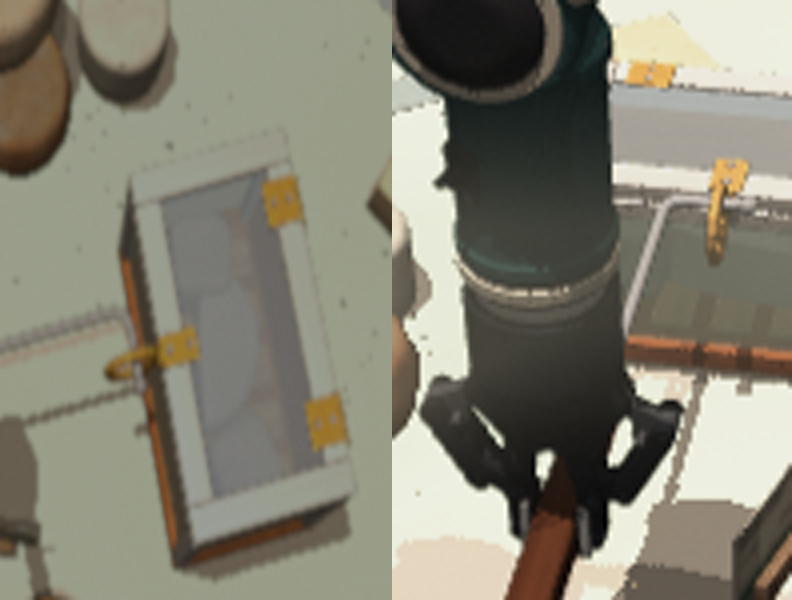

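The picture shows the lid down on the rim, with the hook arm at the top of the ring's bore: (132,365) in the top half, (715,205) in the scene half. I'm lowering the hook slowly to the ring's centre so that the lid rests fully on the case.

>>> step_arm:
  series: [0,0,0.003,0,0,0,0.006,0,0,0,0.009,0,0.001,0,0.012,0,0.001,0,0.015,0,0.001,0,0.015,0]

```text
time: 16.68
tool_pos: [0.5672, 0.1511, 0.1358]
tcp_rot: [-1.902, -2.5, 0.001]
wrist_force: [-0.1, 0.6, -2.0]
width: 0.268
grip_force: 78.5
```

```bash
python3 - <<'E'
from lid import *
look('l7')
p=viewer.read_camera("top");q=viewer.read_camera("scene");C=dict(top=p,scene=q)
for l in("eye","hook"):
    a,b=viewer.spot_point(q,l)[:1],viewer.spot_point(p,l)[:1]
    if a and b: print(l,a[0]["score"],b[0]["score"],a[0]["point"],b[0]["point"],tri([ray(q,a[0]["point"]),ray(p,b[0]["point"])]))
b=cv2.resize(q["image"][140:215,290:370,::-1],None,fx=7,fy=7,interpolation=cv2.INTER_CUBIC)
cv2.imwrite("pics/shut2.png",b)
E
```

```text
t 16.675 tcp [0.5672 0.1511 0.1358] F [-0.0825  0.6093 -2.0009] hook angle 0.05034101108931853 r 0.17435798401440442
eye [352.1, 178.4] 0.9 lid angle 0.055 miss 0.012253016052100423
eye 0.85 0.76 [319.8, 180.6] [352.8, 181.6] [ 0.6144 -0.1341  0.1428]
hook 0.73 0.64 [318.9, 175.9] [358.2, 177.9] [ 0.6237 -0.1475  0.1462]
```

View pics/shut2.png

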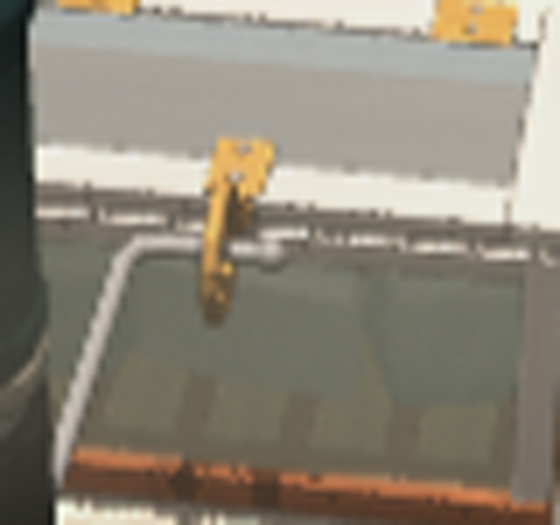

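The hook arm crosses the ring's bore at mid-height: ring rows 185–325, arm at row 245. The lid lies on the rim, so I'm drawing the hook out sideways and then up.

>>> step_arm:
  series: [0.003,0,0,0,0.003,0.01,0,0,0.003,0.025,0,0,0.003,0.04,0,0,0.003,0.055,0,0,0.003,0.07,0,0,0.003,0.075,-0.02,0,0.003,0.075,-0.06,0]

```text
time: 18.08
tool_pos: [0.638, 0.1737, 0.1953]
tcp_rot: [-1.9, -2.498, 0.006]
wrist_force: [-0.1, -0.1, -1.7]
width: 0.269
grip_force: 78.7
```

```bash
python3 - <<'E'
from lid import *
look('l8')
print(rel([.4532,.1682,.22],170.2))
p=cv2.imread("pics/l8.png");cv2.imwrite("pics/l8c.png",cv2.resize(p[90:250,230:450],None,fx=3.5,fy=3.5,interpolation=cv2.INTER_CUBIC))
E
```

```text
t 18.075 tcp [0.638  0.1737 0.1953] F [-0.095  -0.0801 -1.7448] hook angle 0.36794062621925966 r 0.18977379197432082
eye [356.5, 177.9] 0.64 lid angle 0.145 miss 0.003547427792288358
(array([ 0.0441, -0.1845, -0.0184]), np.float64(-1.1298), np.float64(105.47))
```

>>> step_arm:
  series: [0.004,-0.02,-0.018,-0.1,0.012,-0.05,-0.018,-0.25,0.02,-0.085,-0.018,-0.4,0.029,-0.12,-0.018,-0.58,0.036,-0.15,-0.018,-0.75,0.042,-0.175,-0.018,-0.92,0.044,-0.184,-0.018,-1.07,0.044,-0.184,-0.018,-1.13]

```text
time: 19.18
tool_pos: [0.4489, 0.1672, 0.2147]
tcp_rot: [0.263, 3.13, 0.0]
wrist_force: [0.9, -0.1, -1.0]
width: 0.269
grip_force: 78.9
```

>>> step_arm:
  series: [0,0,0,0,0,0,0,0]

```text
time: 19.42
tool_pos: [0.45, 0.1673, 0.2144]
tcp_rot: [0.27, 3.13, 0.0]
wrist_force: [0.0, 0.0, -2.0]
width: 0.267
grip_force: 78.9
```

```bash
python3 - <<'E'
from lid import *
s=monitor.read_state();print(s["time"],s["tool_pos"],rel([.4532,.1682,.10],170.2))
A=viewer.read_camera("scene");B=viewer.read_camera("top");save(A,"s9.png");save(B,"t9.png")
for l in("eye","hook","pole"):
    a,b=viewer.spot_point(A,l)[:1],viewer.spot_point(B,l)[:1]
    print(l,[(x["point"],x["score"]) for x in a+b], tri([ray(A,a[0]["point"]),ray(B,b[0]["point"])]) if a and b else "")
tp=s["tool_pos"];y=np.radians(-10);P=np.array([np.cos(y),np.sin(y),0]);Q=np.array([-np.sin(y),np.cos(y),0])
print("hook expected",tp+.298*P-.031*Q+[0,0,.018])
E
```

```text
19.425 [0.45   0.1673 0.2144] (array([-0.003 ,  0.0014,  0.1144]), np.float64(-0.0009), np.float64(170.15))
eye [([354.1, 178.8], 0.88)] 
hook [([269.0, 118.3], 0.68)] 
pole [([329.8, 247.4], 0.67)] 
hook expected [0.7381 0.085  0.2324]
```

>>> step_arm:
  series: [-0.003,0.001,0.01,0,-0.003,0.001,0.035,0,-0.003,0.001,0.065,0,-0.003,0.001,0.09,0,-0.003,0.001,0.105,0,-0.003,0.001,0.113,0,-0.003,0.001,0.115,0]

```text
time: 20.7
tool_pos: [0.4532, 0.1678, 0.099]
tcp_rot: [-0.268, -3.13, 0.0]
wrist_force: [0.2, -0.2, -1.4]
width: 0.265
grip_force: 78.9
```

```bash
python3 - <<'E'
from lid import *
s=monitor.read_state();print(s["time"],s["tool_pos"],rel([.4532,.1682,.055],170.2))
A=viewer.read_camera("scene");B=viewer.read_camera("top")
a,b=viewer.spot_point(A,"hook")[:1],viewer.spot_point(B,"hook")[:1]
print([(x["point"],x["score"]) for x in a+b], tri([ray(A,a[0]["point"]),ray(B,b[0]["point"])]) if a and b else "")
tp=s["tool_pos"];y=np.radians(-9.8);P=np.array([np.cos(y),np.sin(y),0]);Q=np.array([-np.sin(y),np.cos(y),0])
e=tp+.298*P-.031*Q+[0,0,.018];print("expected",e,[onz(B,x["point"],e[2]) for x in b])
E
```

```text
20.7 [0.4532 0.1678 0.099 ] (array([0.0001, 0.0004, 0.044 ]), np.float64(0.0003), np.float64(170.22))
[([231.6, 229.1], 0.85)] 
expected [0.7416 0.0865 0.117 ] []
```

>>> step_arm:
  series: [0,0,0.01,0,0,0,0.022,0,0,0,0.032,0,0,0,0.039,0,0,0,0.043,0,0,0,0.044,0,0,0,0.044,0]

```text
time: 21.78
tool_pos: [0.4533, 0.1679, 0.0554]
tcp_rot: [0.268, 3.13, 0.0]
wrist_force: [0.0, 0.4, -1.9]
width: 0.265
grip_force: 79.1
```

```bash
python3 - <<'E'
from lid import *
s=monitor.read_state();print(s["time"],s["tool_pos"],s["wrist_force"],s["torque"])
A=viewer.read_camera("scene");B=viewer.read_camera("top")
a,b=viewer.spot_point(A,"hook")[:2],viewer.spot_point(B,"hook")[:2]
print([(x["point"],x["score"]) for x in a],[(x["point"],x["score"]) for x in b], tri([ray(A,a[0]["point"]),ray(B,b[0]["point"])]) if a and b else "")
E
```

```text
21.775 [0.4533 0.1679 0.0554] [ 0.0433  0.3621 -1.9282] [ 0.0285 -0.0052 -0.0026]
[([231.4, 242.4], 0.96)] [([274.1, 138.9], 0.96)] [0.7468 0.0903 0.0671]
```

>>> step_arm:
  series: [0,0,0.001,0,0,0,0.002,0,0,0,0.002,0]

```text
time: 22.35
tool_pos: [0.4534, 0.1679, 0.055]
tcp_rot: [0.268, 3.13, 0.0]
wrist_force: [-5.0, -1.7, 12.1]
width: 0.266
grip_force: 81.0
```

>>> step_arm:
  series: [0,0,-0.001,0,0,0,-0.001,0]

```text
time: 22.6
tool_pos: [0.4533, 0.1679, 0.055]
tcp_rot: [0.268, 3.13, 0.0]
wrist_force: [-3.3, -1.4, 6.2]
width: 0.27
grip_force: 79.9
```

>>> step_arm:
  series: [0,0,0,0,0,0,0,0,0,0,0,0,0,0,0,0,0,0,0,0]
  gripper: 1

```text
time: 23.22
tool_pos: [0.4531, 0.1678, 0.0541]
tcp_rot: [-0.268, -3.13, 0.0]
wrist_force: [-0.0, 0.2, -0.1]
width: 0.999
grip_force: 0.0
```

```bash
python3 - <<'E'
from lid import *
s=monitor.read_state();print(s["time"],s["tool_pos"],s["wrist_force"],s["width"])
p=wrist(viewer.read_camera("wrist"),s);g=p["image"].astype(int).sum(2)
for r in(20,80,180,300):
    d=np.abs(np.diff(g[r,250:390]));print(r,sorted((i+250,int(d[i])) for i in np.argsort(-d)[:6]))
E
```

```text
23.225 [0.4531 0.1678 0.0541] [-0.0213  0.211  -0.1204] 0.9993296651649771
20 [(np.int64(274), 44), (np.int64(275), 75), (np.int64(276), 38), (np.int64(351), 52), (np.int64(352), 163), (np.int64(353), 110)]
80 [(np.int64(254), 49), (np.int64(255), 79), (np.int64(276), 39), (np.int64(277), 74), (np.int64(350), 137), (np.int64(351), 92)]
180 [(np.int64(280), 53), (np.int64(281), 88), (np.int64(347), 148), (np.int64(348), 99), (np.int64(385), 50), (np.int64(386), 43)]
300 [(np.int64(251), 70), (np.int64(252), 127), (np.int64(267), 96), (np.int64(343), 140), (np.int64(344), 94), (np.int64(377), 68)]
```

>>> step_arm:
  series: [0,0,-0.03,0,0,0,-0.08,0,0,0,-0.14,0,0,-0.03,-0.2,0,0,-0.09,-0.24,0,0,-0.15,-0.246,0,0,-0.21,-0.246,0,0,-0.26,-0.246,0]

```text
time: 24.28
tool_pos: [0.4084, -0.0903, 0.301]
tcp_rot: [0.267, 3.128, -0.001]
wrist_force: [0.2, -1.3, 0.7]
width: 1.001
grip_force: 0.0
```

```bash
python3 - <<'E'
from lid import *
s=monitor.read_state();print(s["time"],s["tool_pos"])
A=viewer.read_camera("scene");B=viewer.read_camera("top");save(A,"s10.png");save(B,"t10.png")
for l in("eye","hook","pole","pole_rest","little_tomme","price_card","case"):
    a,b=viewer.spot_point(A,l)[:1],viewer.spot_point(B,l)[:1]
    print(l,[(np.round(x["point"],1),round(x["score"],2)) for x in a+b], tri([ray(A,a[0]["point"]),ray(B,b[0]["point"])]) if a and b else "")
d={n:cv2.absdiff(cv2.imread(f"pics/{n}0.png"),cv2.imread(f"pics/{m}10.png")).max(2) for n,m in(("top","t"),("scene","s"))}
print("rest/pole change top",(d["top"][120:300,215:295]>40).sum(),"card",(d["top"][215:232,285:325]>40).sum(),"tomme",(d["top"][238:272,312:346]>40).sum())
print("scene pole",(d["scene"][230:350,228:400]>40).sum(),"card",(d["scene"][230:275,322:348]>40).sum(),"tomme",(d["scene"][230:268,358:396]>40).sum())
E
```

```text
24.275 [ 0.4084 -0.0903  0.301 ]
eye [(array([319.1, 176.9]), 0.78), (array([356. , 177.1]), 0.77)] [ 0.6229 -0.1422  0.1475]
hook [(array([233.2, 244. ]), 0.81), (array([278.3, 136.4]), 0.64)] [0.7561 0.0796 0.0514]
pole [(array([329.4, 302.2]), 0.68), (array([232.6, 242.9]), 0.94)] [0.4455 0.1738 0.0875]
pole_rest [(array([324.2, 324.4]), 0.72), (array([242.2, 242.3]), 0.56)] [0.4574 0.1687 0.0004]
little_tomme [(array([374.1, 255.2]), 0.83), (array([387.9, 184.2]), 0.22)] [ 0.5962 -0.2805 -0.188 ]
price_card [(array([337.8, 265.7]), 0.87)] 
case [(array([325. , 197.8]), 0.59), (array([387.9, 182.8]), 0.94)] [ 0.6553 -0.2508 -0.01  ]
rest/pole change top 810 card 478 tomme 1033
scene pole 280 card 1 tomme 81
```

```bash
python3 - <<'E'
import cv2,numpy as np
for n,m,regs in(("scene","s",dict(hook=(225,232,258,270),rod=(250,250,290,290),handle=(285,275,400,350),butt=(365,320,400,350),rest=(275,275,385,360),card=(322,228,350,275),tomme=(356,226,398,270))),("top","t",dict(hook=(255,132,296,170),rod=(245,140,285,200),handle=(210,195,262,302)))):
    a=cv2.imread(f"pics/{n}0.png",0);b=cv2.imread(f"pics/{m}10.png",0)
    for k,(x0,y0,x1,y1) in regs.items():
        t=cv2.resize(a[y0:y1,x0:x1],None,fx=4,fy=4,interpolation=cv2.INTER_CUBIC);M=8
        w=cv2.resize(b[y0-M:y1+M,x0-M:x1+M],None,fx=4,fy=4,interpolation=cv2.INTER_CUBIC)
        r=cv2.matchTemplate(w,t,cv2.TM_CCOEFF_NORMED);_,v,_,l=cv2.minMaxLoc(r);print(n,k,(l[0]/4-M,l[1]/4-M),round(v,3))
E
```

```text
scene hook (0.0, -0.25) 0.978
scene rod (0.0, -0.25) 0.968
scene handle (0.0, -0.25) 0.997
scene butt (0.0, -0.25) 0.993
scene rest (0.0, 0.0) 0.996
scene card (0.0, 0.0) 0.988
scene tomme (0.0, 0.0) 0.909
top hook (0.25, 0.0) 0.991
top rod (0.25, 0.0) 0.986
top handle (0.25, 0.0) 0.997
```

```bash
python3 -c "
from workcell import job
print(job.finish_job())"
```

```text
the job is handed in; nothing more can be done
None
```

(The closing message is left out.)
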